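# Draw the jar tote forward in the supply rack with the pull hook

### The arm

A 6-joint arm with a two-finger parallel gripper is mounted at the origin on the work surface; the furniture and walls round the work are solid. World frame = base frame: x ahead of the robot, y to its left, z up, the work surface at z = 0. Lengths are in mm, angles in rad, forces in N, time in s.
With the tool pointing down it reaches from about 275 to 750 mm from the base axis. Payload 10.2 kg.
Tool frame: the origin (TCP) lies midway between the tips of the shut fingers; the grasp point (between the pads) lies 19 mm behind it; z points along the fingers, y is the line along which they close (so a half turn about z gives the same grasp; the last joint's range is limited). The gripper opens to 85 mm and grips with 20 to 120 N. Pads are 22 mm wide; open, the fingers measure 114 mm over their backs; the gripper's body (76 mm by 85 mm) begins 54 mm behind the grasp point. The pads swing forward as they close: fully open they stand 13 mm farther back than shut.
Start: joints at [-1.363, 0.313, 1.498, -0, 1.331, -0.223], TCP at [219.227, -477.044, 231.294] pointing down, gripper open.
Joint ranges: [-2.94, 2.94], [-0.97, 2.17], [0.19, 2.56], [-1.23, 4.37], [0.02, 3.11], [-2.88, 2.88]. Speed limits (rad/s): [2.39, 2.39, 3.01, 3.14, 3.14, 3.14].

### API

Orientations are given as a unit quaternion [w, x, y, z].
In Python, from rig import ctrl gives the robot as it stands.
- The arm moves only by the tool send_rows, never from a script. Its argument "targets" is a list of rows, each a list of 7 numbers: the closure, from -1 (fully open) to 1 (shut), so that 0 is half open, then the shift along the tool's x, y, z in m, then the turn, a rotation vector about the tool's x, y, z in rad. In form: [[claw, dx, dy, dz, ax, ay, az], ...]. A call has exactly 10 rows; each row shifts and turns the commanded pose from where the row before left it, along the tool's axes as they then stand; what a row does not reach is not made up. A row lasts 1/8 s, in which the tool goes at most 62.5 mm and 10.7 degrees, less where a joint would pass 70% of its speed; a pose out of reach is approached as far as the arm can. A call with a gripper value outside its range is refused whole. The fingers move at their own pace and stop on an object; "squeeze" is the grip in N (left out, the last holds). Time passes only in rows, so rows that do not move let the fingers close, or fill a call up. It gives the time, the measured TCP pose, the force, the opening and the grip force at its end, in the units of the state.
- ctrl.sense(): the state, without advancing time (a new reading comes with each control period).
- ctrl.capture(name): name is "scene" or "top" or "wrist"; returns a dict with "img" (400x640x3 uint8, red, green, blue), "camera_matrix" (3x3 intrinsics, pixels), "k1" (the pictures are not rectified: a ray, as slopes to the right and down, at radius r is drawn at 1 + k1 r^2 times it, then the intrinsics apply), "R" (3x3) and "t" (3): a world point X has camera coordinates R X + t. Camera axes: x right, y down, z forward; pixel columns grow to the right and rows downward; lengths in mm; the calibration is good to about 2 mm. A picture is of the moment at which its call begins. There is no depth.
- ctrl.finish_job(): hands the job in; it is judged then, once.
Trained networks look in a picture, given as the dict that the camera call returned (one of the last four; its "shot" number tells which), for a name from the list of things; names that differ only in an ending like _2 or _b are one class to them, and where a whole thing is asked for, a point or a joint stands for the part that bears it (a point fixed in the world has none). Each returns a list of dicts, best first, with "score" (0 to 1); they miss things now and then, are a little off and sometimes report something else, mostly with a low value. They report only what shows in the picture. A call takes as long as a camera call.
- ctrl.boxes_of(query, picture): "extent" ([left, top, width, height] in pixels, round what is visible of it).
- ctrl.landmark_of(query, picture): "point" ([column, row] in pixels: a listed point, or the origin of a listed thing).
The state is a dict: "time_s": time; "joints": joint angles; "dq": joint speeds; "tau": joint torques, N m; "eef_pos": TCP position; "ee_rot": TCP orientation; "force": force on the tool from outside, world axes, zero at the start; "wrist_torque": the same for the moment, N m; "grip_width": opening from 0.0 (shut) to 1.0 (fully open); "grip_force": force on a finger pad.
Only numpy, scipy, OpenCV 4.12 (cv2) and the standard library are available. Lean on these libraries where they do the work, as an engineer would, in place of code of your own. Each camera call takes 0.05 s, during which the arm holds its last target. There are 200 camera calls.

### The job

The tote of pigment jars has been shoved to the back of the little supply rack, where a hand cannot get at it. Swing the rack's stop bar down level into its catch, then take the pull hook, hook it behind the tote's front lip and draw the tote forward until it bears firmly against the rubber foot of the bar's stop screw, without hauling hard on the bar or lifting the tote's tail. Leave the tote resting there against the rubber and lay the hook back down on the bench, clear of the rack; do not disturb the bottle, beaker and cup standing about.

Things in the scene. Friction and masses are not known exactly. Their poses are not given: they have to be found in the camera images.
- rack: Fixed plywood supply rack, 202 wide, 184 high, 408 deep. Origin on the bench (z=0) under the middle of the front rail's outer face; x axis INTO the rack, z up, y to the left for someone looking in. Deck top z=0.016, x from -0.108 to 0.288, clear width y=-0.086 to 0.086. Roofed from x=0 inward (15 mm cheeks, back board, roof of 4 mm wires with undersides at z=0.176).
- rail_edge (a point): Middle of the lower outer edge of the rack's front rail: rack x=0, y=0, z=0.126. The rail is 12 mm thick (x=0 to 0.012) and closes the opening from z=0.126 up to 0.184 over the full width; behind it the free height is again 0.176.
- ledge_edge (a point): Middle of the front edge of the rack's deck: rack x=-0.108, y=0, z=0.016. Between it and the rail the deck is an open ledge with nothing above, between side boards 32 mm high, 15 mm thick, centred at rack y=+0.0935 and -0.0935. At rack x=-0.095 a U-shaped steel catch 65 mm high stands on the +y board, a pivot bracket 57 mm high on the -y board.
- stop_bar: Round steel bar, 14 mm thick, 199 mm from pin to tip, swinging in the upright plane rack x=-0.095. Origin at its pin; y axis along the bar to the free end, x axis as the rack's. Starts raised 54 to 80 degrees; level = hard stop in the U catch, where it cannot give along rack x. Stays where left (0.2 N m friction: 1 to 2 N near the end moves it). Boss 26 x 22 mm at its middle carries the stop screw.
- bar_pivot (a point): The pin of the stop bar: rack x=-0.095, y=-0.0935, z=0.041. With the bar raised by q a point r along it is at rack y=-0.0935+r cos q, z=0.041+r sin q. The stop screw crosses the bar at r=0.0935: its rubber foot (22 mm diameter, z=0.030 to 0.052 when level) faces the tote; its plain 8 mm end stands out of the bar's other side, at most 37 mm from the axis.
- bar_end (a point): On the bar's axis 187 mm from the pin, 12 mm short of its free tip. How far the stop screw is set is not measured: its rubber face stands 28 to 55 mm from the bar's axis towards the tote (rack x=-0.067 to -0.040), so the place where the tote must stop has to be felt or seen. The rubber gives about 0.7 mm per newton, up to 6 mm; the screw itself does not move.
- tote: Open grey plastic tote, 156 long (its x), 144 wide, 85 high, walls 4 mm, standing on the deck; x axis into the rack. Origin: centre of its underside. Holds three loose jars; 0.7 to 0.95 kg in all, slides at 2 to 4 N. Behind the front wall a compartment 40 mm deep, full width, is empty; then a divider 54 mm high and the jars (tops at 82 mm). The rubber foot meets its front wall 25 mm above the deck.
- tote_lip (a point): Middle of the top edge of the tote's front wall, centre of the 4 mm wall: tote x=-0.076, y=0, z=0.085, so 101 mm above the bench. A flange 4 mm thick sticks out 5 mm forward of the wall at the top. With the tote against the rubber foot it is 2 mm behind the foot's face.
- pull_hook: Loose pull hook, 301 mm long, 0.14 kg, balanced about 12 mm ahead of the grip's middle, standing level on hook plate and pommel. Origin at underside (bench) level below the grip's middle; x axis towards the hook, z up. Wooden grip 24 wide (y), 26 high, x=-0.060 to 0.060. Steel pommel x=-0.074 to -0.059, down to z=0. Steel shank 16 wide, 5 thick, centred at z=0.031, from the grip to x=0.227, where the plate turns down.
- hook_grip (a point): Middle of the hook's grip: hook x=0, z=0.031, on the line of the shank.
- hook_tip (a point): Middle of the hook plate's lower edge: hook x=0.2245, z=0. Plate 34 wide, 5 thick (x=0.222, the pulling face, to 0.227), reaching 28.5 mm below the shank's under face. Held level it is too deep to pass over the tote's lip with the shank under the front rail: it goes in with the hook end tilted up (about 15 degrees is enough) and is levelled and lowered behind the lip.
- dye_bottle_1: Dye bottle, 68 mm diameter, 163 high, standing on the bench; bystander. Origin: centre of its underside.
- beaker_0: Glass beaker, 67 mm diameter, 89 high; bystander. Origin: centre of its underside.
- steel_cup: Steel cup, 70 mm diameter, 72 high; bystander. Origin: centre of its underside.

How it is judged:
By the outcome, as a careful person would: the job done as asked, in the order asked, and still so for the second after the job is handed in, with the robot touching nothing.
It also fails if it takes over 69 s, if anything falls off the work surface, if the arm or the gripper's body presses on something with over 40 N, if the wrist force passes 120 N, or if a joint passes its speed limit or range.

## Working session

There is one attempt and no reset: what is moved stays moved. The work goes in short steps, Python scripts to look and compute and a tool call to move; the robot and the scene stay as the last step left them, time stands still between calls to the robot, and variables do not carry over. Pictures are saved under pics/ and viewed, at most 12 in all, crops included, and the job is handed in when it is done.

Besides the shell and the picture viewer there is one more tool, called after ">>>" as name(argument=value, ...), one argument or row to a line, values as JSON. send_rows: Moves the arm, as the interface text tells. Its arguments: {"type":"object","properties":{"targets":{"type":"array"},"squeeze":{"type":"number"}},"required":["targets"]}

```bash
ls; mkdir -p pics
cat > h.py <<'E'
import numpy as np, cv2
from rig import ctrl
from scipy.spatial.transform import Rotation as Ro
def ray(p,c):
    K=np.array(c["camera_matrix"]);d=np.array([(p[0]-K[0,2])/K[0,0],(p[1]-K[1,2])/K[1,1]])
    u=d.copy()
    for _ in range(20): u=d/(1+c["k1"]*(u@u))
    R=np.array(c["R"]);t=np.array(c["t"]).ravel()
    v=R.T@np.array([u[0],u[1],1]);return -R.T@t,v/np.linalg.norm(v)
def onz(p,c,z):
    o,v=ray(p,c);return o+v*(z-o[2])/v[2]
def proj(X,c):
    K=np.array(c["camera_matrix"]);q=np.array(c["R"])@np.array(X,float)+np.array(c["t"]).ravel()
    u=q[:2]/q[2];u=u*(1+c["k1"]*(u@u));return np.array([K[0,0]*u[0]+K[0,2],K[1,1]*u[1]+K[1,2]])
def tri(obs): # [(pix,cam)]
    A=np.zeros((3,3));b=np.zeros(3)
    for p,c in obs:
        o,v=ray(p,c);M=np.eye(3)-np.outer(v,v);A+=M;b+=M@o
    return np.linalg.solve(A,b)
def save(c,n): cv2.imwrite("pics/"+n,c["img"][:,:,::-1])
E
python3 - <<'E'
from h import *
cs={n:ctrl.capture(n) for n in("scene","top","wrist")}
a=np.vstack([cs["scene"]["img"],cs["top"]["img"]]); cv2.imwrite("pics/a.png",cv2.resize(a[:,:,::-1],(480*2*1//1*1,1200))[:,:]) if 0 else None
save(cs["scene"],"s0.png");save(cs["top"],"t0.png")
s=ctrl.sense();print(s["eef_pos"],s["ee_rot"],s["force"])
for n in("scene","top"):
    c=cs[n];print(n,"cam",onz((320,200),c,0).round(),ray((320,200),c)[0].round())
    for q in "rack rail_edge ledge_edge stop_bar bar_pivot bar_end tote tote_lip pull_hook hook_grip hook_tip dye_bottle_1 beaker_0 steel_cup".split():
        r=ctrl.landmark_of(q,c)[:2]
        print(q,[(np.round(x["point"]),round(x["score"],2)) for x in r])
E
```

```text
pics
[ 219.17975165 -476.86883391  230.87724279] [-4.64254803e-04  9.76889448e-01  2.13744683e-01 -2.02041270e-05] [-0.07784631 -0.26964863  0.10692747]
scene cam [486.   9.   0.] [ 588.  639. 1152.]
rack [(array([310., 236.]), 0.93), (array([381., 308.]), 0.25)]
rail_edge [(array([311., 222.]), 0.65)]
ledge_edge [(array([314., 207.]), 0.9), (array([315., 178.]), 0.37)]
stop_bar [(array([286., 213.]), 0.48)]
bar_pivot [(array([285., 207.]), 0.95)]
bar_end [(array([293., 180.]), 0.76), (array([285., 215.]), 0.39)]
tote [(array([306., 286.]), 0.81)]
tote_lip [(array([307., 253.]), 0.62)]
pull_hook [(array([291., 132.]), 0.96)]
hook_grip [(array([292., 124.]), 0.82)]
hook_tip [(array([311., 177.]), 0.69)]
dye_bottle_1 [(array([257., 195.]), 0.71), (array([291., 126.]), 0.58)]
beaker_0 [(array([253., 153.]), 0.61), (array([317., 206.]), 0.44)]
steel_cup [(array([386., 305.]), 0.84)]
top cam [469.  40.   0.] [ 330.   67. 1545.]
rack [(array([283., 180.]), 0.65)]
rail_edge [(array([422., 178.]), 0.35)]
ledge_edge [(array([318., 184.]), 0.93)]
stop_bar [(array([318., 162.]), 0.56)]
bar_pivot [(array([260., 170.]), 0.73), (array([319., 157.]), 0.71)]
bar_end [(array([316., 162.]), 0.61), (array([359., 195.]), 0.5)]
tote [(array([238., 169.]), 0.71)]
tote_lip [(array([259., 171.]), 0.85)]
pull_hook [(array([414., 178.]), 0.75)]
hook_grip [(array([418., 177.]), 0.95), (array([413., 180.]), 0.64)]
hook_tip [(array([357., 192.]), 0.9), (array([214., 236.]), 0.61)]
dye_bottle_1 [(array([342., 132.]), 0.57)]
beaker_0 [(array([397., 132.]), 0.85)]
steel_cup [(array([213., 235.]), 0.91)]
```

Run:
```python
from h import *
a=ctrl.capture("scene");b=ctrl.capture("top")
def up(c,n,x0,y0,x1,y1,s):
    cv2.imwrite("pics/"+n,cv2.resize(c["img"][y0:y1,x0:x1,::-1],None,fx=s,fy=s,interpolation=cv2.INTER_CUBIC))
up(a,"s1.png",200,80,460,330,2.4) if 0 else up(a,"s1.png",210,90,450,330,2.5)
up(b,"t1.png",180,90,460,270,2.8)
def pair(n,p,q): 
    X=tri([(p,a),(q,b)]);print(n,X.round(1),"res",(proj(X,a)-p).round(1),(proj(X,b)-q).round(1))
pair("ledge",(314,207),(318,184));pair("pivot",(285,207),(319,157));pair("end",(293,180),(316,162))
pair("lip",(307,253),(259,171));pair("grip",(292,124),(418,177));pair("tip",(311,177),(357,192));pair("rail",(311,222),(283,180))
pair("bot",(257,195),(342,132));pair("beak",(253,153),(397,132));pair("cup",(386,305),(213,235))
```

```text
ledge [516.4  49.2  32. ] res [-1.2 -0.3] [-0.4  1.2]
pivot [610.1  44.8  46.7] res [-0.1 -0. ] [-0.   0.1]
end [568.4  54.5 220.9] res [2.  0.4] [ 0.6 -1.9]
lip [556.6 239.1  99.1] res [1.  0.2] [ 0.3 -0.9]
grip [ 544.  -283.8   75. ] res [1.3 0.3] [ 0.4 -1.4]
tip [ 5.006e+02 -8.860e+01  5.000e-01] res [1.  0.2] [ 0.4 -1.1]
rail [527.7 157.1 133.8] res [2.7 0.6] [ 0.9 -2.5]
bot [704.5 -35.4  12.5] res [-0.2 -0.1] [-0.1  0.2]
beak [ 7.090e+02 -2.298e+02 -5.000e-01] res [-0.1 -0. ] [-0.   0.1]
cup [343.8 405.3   9.8] res [-1.4 -0.5] [-0.7  1.2]
```

View pics/s1.png

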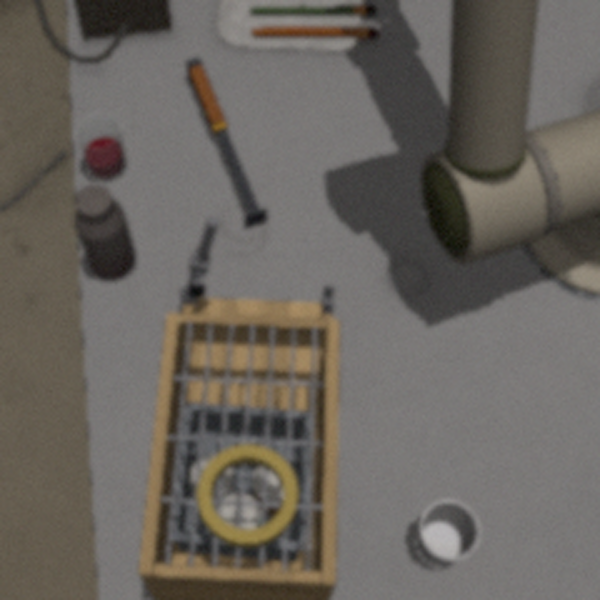

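View pics/t1.png

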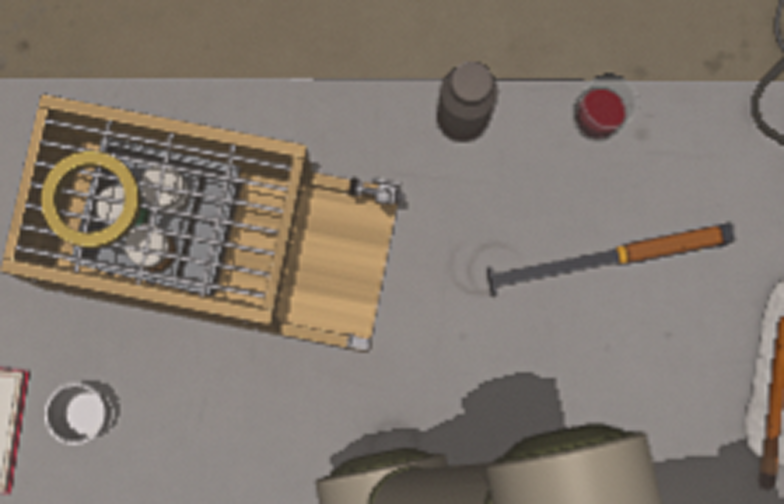

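The crops show the rack opening toward −y with the bar raised at its right (+x) side. The tote is near the back, a tape ring lies on the roof wires, and the hook lies in front of the rack pointing at it.

Run:
```python
from h import *
from scipy.optimize import least_squares
a=ctrl.capture("scene");b=ctrl.capture("top")
T=lambda u,v:(180+u/2.8,90+v/2.8); S=lambda u,v:(210+u/2.5,90+v/2.5)
obs=[(b,T(308,148),(0,-101,184)),(b,T(272,325),(0,101,184)),(b,T(42,95),(300,-101,184)),(b,T(3,270),(300,101,184)),
(b,T(398,212),(-108,-86,16)),
(a,S(165,318),(0,-101,184)),(a,S(340,318),(0,101,184)),(a,S(333,582),(300,101,184)),(a,S(145,577),(300,-101,184)),
(b,(318,184),(-108,0,16)),(a,(314,207),(-108,0,16)),(b,(319,157),(-95,-93.5,41)),(a,(285,207),(-95,-93.5,41))]
def W(p,X):
    c,s=np.cos(p[2]),np.sin(p[2]);return np.array([p[0]+c*X[0]-s*X[1],p[1]+s*X[0]+c*X[1],X[2]])
f=lambda p:np.concatenate([proj(W(p,X),c)-q for c,q,X in obs])
r=least_squares(f,[530,140,1.4],loss="soft_l1");p=r.x;print("rack",p[:2].round(1),p[2].round(4));print(f(p).reshape(-1,2).round(1).tolist())
g=lambda q:np.concatenate([proj(W(p,(-95,-93.5+187*np.cos(q[0]),41+187*np.sin(q[0]))),c)-z for c,z in((a,(293,180)),(b,(316,162)))])
q=least_squares(g,[1.1]);print("bar deg",np.degrees(q.x),g(q.x).round(1))
inv=lambda X:np.array([np.cos(p[2])*(X[0]-p[0])+np.sin(p[2])*(X[1]-p[1]),-np.sin(p[2])*(X[0]-p[0])+np.cos(p[2])*(X[1]-p[1]),X[2]])
for n,z,pa,pb in(("lip",101,(307,253),(259,171)),("grip",44,(292,124),(418,177)),("tip",0,(311,177),(357,192))):
    A,B=onz(pa,a,z),onz(pb,b,z);print(n,A.round(),B.round(),"rack",inv(A).round(),inv(B).round())
w=ctrl.capture("wrist");save(w,"w0.png")
for q in("hook_grip","hook_tip","bar_end"):print(q,[(np.round(x["point"]),x["score"]) for x in ctrl.landmark_of(q,w)[:1]])
```

```text
rack [534.4 155.6] 1.3854
[[-0.3, -1.7], [-0.3, -0.5], [-0.4, -0.6], [-0.9, 0.6], [-0.0, -3.8], [0.6, -3.6], [-0.1, -0.9], [1.9, -0.9], [-2.2, -2.3], [-0.5, 2.3], [-0.6, 1.8], [-0.1, 0.8], [0.5, 0.8]]
bar deg [77.08957939] [ 2.1 -0.6  1.2 -1.8]
lip [560. 239. 101.] [553. 240. 101.] rack [ 86.  -9. 101.] [ 86.  -3. 101.]
grip [ 547. -313.   44.] [ 544. -290.   44.] rack [-458.  -99.   44.] [-436.  -91.   44.]
tip [504. -90.   0.] [497. -87.   0.] rack [-247.  -16.    0.] [-246.   -8.    0.]
hook_grip []
hook_tip []
bar_end []
```

>>> send_rows(
  targets=[
    [1,0,0,0,0,0,-0.16],
    [1,0,0,0,0,0,-0.16],
    [1,0,0,0,0,0,-0.16],
    [1,0,0,0,0,0,-0.16],
    [1,0,0,0,0,0,-0.16],
    [1,0,0,0,0,0,-0.155],
    [1,0.053,0.027,-0.002,0,0,0],
    [1,0.053,0.027,-0.002,0,0,0],
    [1,0.053,0.027,-0.002,0,0,0],
    [1,0.053,0.027,-0.002,0,0,0],
  ],
  squeeze=40,
)

```text
time_s: 3.2
eef_pos: [365.3, -286.9, 239.6]
ee_rot: [0.0, 0.769, 0.639, 0.0]
force: [1.2, 0.0, 0.8]
grip_width: -0.005
grip_force: 0.0
```

>>> send_rows(
  targets=[
    [1,0.053,0.027,-0.002,0,0,0],
    [1,0.053,0.027,-0.002,0,0,0],
    [1,0.053,0.027,-0.002,0,0,0],
    [1,0.053,0.027,-0.002,0,0,0],
    [1,0.053,0.027,-0.002,0,0,0],
    [1,0.053,0.027,-0.002,0,0,0],
    [1,0,0,0,0,0,0],
    [1,0,0,0,0,0,0],
    [1,0,0,0,0,0,0],
    [1,0,0,0,0,0,0],
  ],
)

```text
time_s: 4.45
eef_pos: [581.8, -6.7, 251.6]
ee_rot: [0.0, 0.77, 0.638, 0.0]
force: [-0.5, -0.7, -0.3]
grip_width: 0.003
grip_force: 0.0
```

```bash
cat >> h.py <<'E'
P=(534.4,155.6,1.3854)
def W(X,p=P):
    c,s=np.cos(p[2]),np.sin(p[2]);return np.array([p[0]+c*X[0]-s*X[1],p[1]+s*X[0]+c*X[1],X[2]])
def inv(X,p=P):
    c,s=np.cos(p[2]),np.sin(p[2]);dx,dy=X[0]-p[0],X[1]-p[1];return np.array([c*dx+s*dy,-s*dx+c*dy,X[2]])
def st():
    s=ctrl.sense();m=Ro.from_quat(np.roll(s["ee_rot"],-1)).as_matrix()
    print("t",round(s["time_s"],2),"world",np.round(s["eef_pos"],1),"rack",inv(s["eef_pos"]).round(1),"yaw",np.degrees(np.arctan2(m[1,0],m[0,0])).round(1),"tilt",np.degrees(np.arcsin(m[2,0])).round(1),"zax",m[:,2].round(3),"F",np.round(s["force"],2),"w",np.round(s["grip_width"],3),"gf",np.round(s["grip_force"],1));return s
E
python3 - <<'E'
from h import *
st()
w=ctrl.capture("wrist");save(w,"w1.png");s=ctrl.capture("scene");b=ctrl.capture("top")
for c in(w,s,b):
  for q in("bar_end","bar_pivot","ledge_edge"):
    for x in ctrl.landmark_of(q,c)[:1]:
      z={"bar_end":41+182,"bar_pivot":41,"ledge_edge":16}[q];print(q,np.round(x["point"]),round(x["score"],2),inv(onz(x["point"],c,z)).round())
E
```

```text
t 4.45 world [581.8  -6.7 251.6] rack [-150.8  -76.5  251.6] yaw 79.3 tilt -0.0 zax [ 0. -0. -1.] F [-0.48 -0.67 -0.32] w 0.003 gf 0.0
bar_end [278. 137.] 0.95 [-91. -54. 223.]
bar_pivot [334. 132.] 0.68 [-92. -97.  41.]
ledge_edge [257. 140.] 0.77 [-103.    2.   16.]
bar_end [296. 180.] 0.77 [-92. -49. 223.]
bar_pivot [285. 206.] 0.61 [-100.  -96.   41.]
ledge_edge [314. 205.] 0.88 [-122.    1.   16.]
bar_end [318. 160.] 0.51 [-98. -51. 223.]
bar_pivot [318. 159.] 0.74 [-92. -90.  41.]
ledge_edge [317. 188.] 0.95 [-106.    7.   16.]
```

View pics/w1.png

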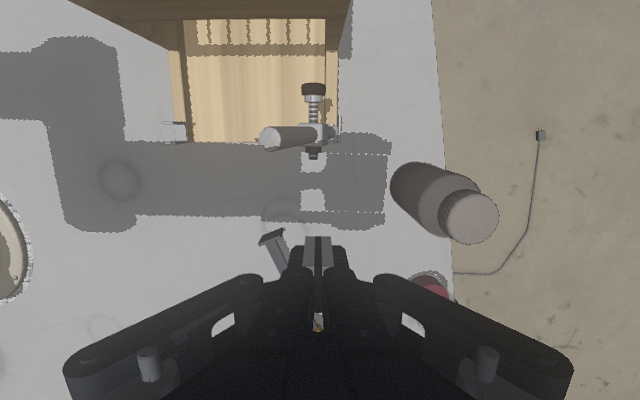

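The wrist view shows the bar raised (end at 278,137, screw foot at 313,88) and the bottle to the right. The rack frame agrees to within a few mm, so I'll swing the bar down next.

>>> send_rows(
  targets=[
    [1,0,0.02,0,0,0,0],
    [1,0,0.018,0,0,0,0],
    [1,0.028,0,0,0,0,0],
    [1,0.028,0,0,0,0,0],
    [1,0,0,0.035,0,0,0],
    [1,0,0,0.035,0,0,0],
    [1,0,0,0,0,0,0],
    [1,0,-0.029,0,0,0,0],
    [1,0,-0.02,0.003,0,0,0],
    [1,0,0,0,0,0,0],
  ],
)

```text
time_s: 6.3
eef_pos: [581.8, 51.4, 180.3]
ee_rot: [0.001, 0.769, 0.639, 0.001]
force: [0.6, 0.3, -0.3]
grip_width: 0.001
grip_force: 0.0
```

```bash
python3 -c "
from h import *
st()
s=ctrl.capture('scene')
for x in ctrl.landmark_of('bar_end',s)[:1]:print(x,inv(onz(x['point'],s,217)))"
```

```text
t 6.3 world [581.8  51.4 180.3] rack [-93.7 -65.7 180.3] yaw 79.4 tilt 0.0 zax [ 0.002 -0.    -1.   ] F [ 0.62  0.32 -0.28] w 0.001 gf 0.0
{'point': [311.7, 235.9], 'score': 0.69} [ 80.18833702   5.78821543 217.        ]
```

>>> send_rows(
  targets=[
    [1,0,-0.025,0.0075,0,0,0],
    [1,0,-0.023,0.012,0,0,0],
    [1,0,-0.021,0.0165,0,0,0],
    [1,0,-0.0175,0.02,0,0,0],
    [1,0,-0.0135,0.0235,0,0,0],
    [1,0,-0.009,0.0255,0,0,0],
    [1,0,-0.004,0.022,0,0,0],
    [1,0,0,0.004,0,0,0],
    [1,0,0,0.003,0,0,0],
    [1,0,0,0,0,0,0],
  ],
)

```text
time_s: 7.65
eef_pos: [470.8, 72.0, 47.0]
ee_rot: [-0.0, 0.769, 0.639, -0.001]
force: [-15.8, 0.4, 32.9]
grip_width: 0.001
grip_force: 16.4
```

```bash
python3 -c "
from h import *
st()
s=ctrl.capture('scene');b=ctrl.capture('top')
cv2.imwrite('pics/s2.png',cv2.resize(np.hstack([s['img'][150:270,230:390],b['img'][110:230,250:410]])[:,:,::-1],None,fx=2.5,fy=2.5,interpolation=cv2.INTER_CUBIC))"
```

```text
t 7.65 world [470.8  72.   47. ] rack [-93.9  47.1  47. ] yaw 79.4 tilt -0.0 zax [-0.001 -0.    -1.   ] F [-15.83   0.43  32.86] w 0.001 gf 16.4
```

View pics/s2.png

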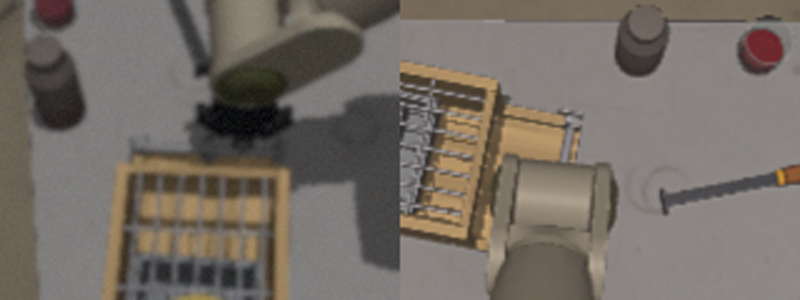

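The bar is level and pressed at its hard stop (33 N, TCP z 47, about the bar's top surface). Next I'll lift off and fly to the hook.

>>> send_rows(
  targets=[
    [1,0,0,-0.03,0,0,0],
    [1,0,0,-0.055,0,0,0],
    [1,0,0,-0.055,0,0,0],
    [1,0,0,-0.055,0,0,0],
    [-1,-0.05,0.02,0,0,0,0],
    [-1,-0.05,0.02,0,0,0,0],
    [-1,-0.05,0.02,0,0,0,0],
    [-1,-0.05,0.02,0,0,0,0],
    [-1,-0.05,0.02,0,0,0,0],
    [-1,-0.05,0.02,0,0,0,0],
  ],
)

```text
time_s: 9.0
eef_pos: [533.9, -247.2, 240.4]
ee_rot: [0.001, 0.77, 0.639, 0.0]
force: [0.4, 0.2, 0.8]
grip_width: 0.998
grip_force: 0.0
```

>>> send_rows(
  targets=[
    [-1,-0.04,0.02,0,0,0,-0.13],
    [-1,0,0,0,0,0,-0.13],
    [-1,0,0,0,0,0,-0.13],
    [-1,0,0,0,0,0,0],
    [-1,0,0,0,0,0,0],
    [-1,0,0,0,0,0,0],
    [-1,0,0,0,0,0,0],
    [-1,0,0,0,0,0,0],
    [-1,0,0,0,0,0,0],
    [-1,0,0,0,0,0,0],
  ],
)

```text
time_s: 10.25
eef_pos: [545.6, -287.8, 239.3]
ee_rot: [-0.0, 0.631, 0.776, -0.0]
force: [-0.8, -0.6, -0.5]
grip_width: 1.001
grip_force: 0.0
```

Run:
```python
from h import *
st()
w=ctrl.capture("wrist");save(w,"w2.png");s=ctrl.capture("scene");b=ctrl.capture("top")
D={}
for n,c in(("w",w),("s",s),("b",b)):
  for q,z in(("hook_grip",31),("hook_tip",0),("bar_end",41),("tote_lip",101)):
    for x in ctrl.landmark_of(q,c)[:1]:
      D[n,q]=(x["point"],c);X=onz(x["point"],c,z);print(n,q,np.round(x["point"]),round(x["score"],2),X.round(),inv(X).round())
```

```text
t 10.25 world [ 545.6 -287.8  239.3] rack [-433.8  -92.7  239.3] yaw 101.7 tilt -0.0 zax [-0. -0. -1.] F [-0.82 -0.59 -0.46] w 1.001 gf 0.0
w hook_grip [311. 186.] 0.76 [ 539. -297.   31.] [-444.  -88.   31.]
s hook_grip [292. 125.] 0.94 [ 549. -318.   31.] [-463. -102.   31.]
s hook_tip [312. 179.] 0.79 [500. -83.   0.] [-240.  -10.    0.]
s bar_end [341. 213.] 0.86 [426.  91.  41.] [-84.  94.  41.]
s tote_lip [311. 251.] 0.88 [546. 235. 101.] [ 80.   4. 101.]
b hook_grip [420. 179.] 0.57 [ 539. -301.   31.] [-448.  -89.   31.]
b hook_tip [356. 193.] 0.56 [495. -83.   0.] [-242.   -5.    0.]
b tote_lip [344. 132.] 0.51 [683. -38. 101.] [-162. -182.  101.]
```

View pics/w2.png

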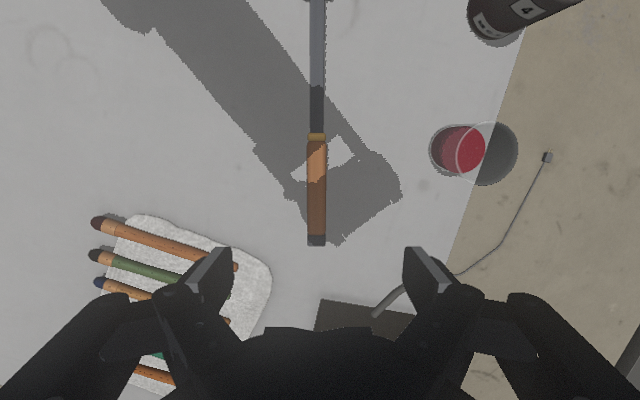

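The hook lies straight along the tool's x axis at column 317, with the grip on rows 135–235. It is already lined up laterally and in yaw.

Run:
```python
from h import *
s=st();w=ctrl.capture("wrist")
m=Ro.from_quat(np.roll(s["ee_rot"],-1)).as_matrix()
for p,z in(((316.5,135),31),((316.5,237),31),((316.5,245),31),((318,50),31),((317,186),44),((317,246),14)):
  print(p,z,(m.T@(onz(p,w,z)-s["eef_pos"])).round(1))
print(proj(s["eef_pos"],w))
```

```text
t 11.0 world [ 545.6 -287.9  239.3] rack [-433.8  -92.8  239.3] yaw 101.7 tilt -0.0 zax [-0. -0. -1.] F [ 0.51  0.44 -1.  ] w 1.002 gf 0.0
(316.5, 135) 31 [ 55.1  -1.1 208.3]
(316.5, 237) 31 [-76.3  -1.4 208.3]
(316.5, 245) 31 [-87.8  -1.4 208.3]
(318, 50) 31 [149.2   0.8 208.3]
(317, 186) 44 [ -4.8  -0.6 195.3]
(317, 246) 14 [-96.7  -0.8 225.3]
[316.80950426 250.28797023]
```

>>> send_rows(
  targets=[
    [-1,-0.009,-0.001,0.04,0,0,0],
    [-1,0,0,0.05,0,0,0],
    [-1,0,0,0.05,0,0,0],
    [-1,0,0,0.05,0,0,0],
    [-1,0,0,0.038,0,0,0],
    [-1,0,0,0,0,0,0],
    [1,0,0,0,0,0,0],
    [1,0,0,0,0,0,0],
    [1,0,0,0,0,0,0],
    [1,0,0,0,0,0,0],
  ],
  squeeze=90,
)

```text
time_s: 12.3
eef_pos: [546.9, -297.2, 12.4]
ee_rot: [0.001, 0.631, 0.776, 0.0]
force: [-0.5, 1.1, 5.3]
grip_width: 0.266
grip_force: 88.8
```

>>> send_rows(
  targets=[
    [1,0,0,0,0,0,0],
    [1,0,0,-0.02,0,0,0],
    [1,0,0,-0.04,0,0,0],
    [1,0,0,-0.05,0,0,0],
    [1,0,0,-0.05,0,0,0],
    [1,0,0,0,0,0,0.13],
    [1,0,0,0,0,0,0.13],
    [1,0,0,0,0,0,0.13],
    [1,0,0,0,0,0,0],
    [1,0,0,0,0,0,0],
  ],
)

```text
time_s: 13.55
eef_pos: [546.4, -296.8, 171.8]
ee_rot: [0.0, 0.769, 0.64, 0.0]
force: [-0.8, -0.1, -2.3]
grip_width: 0.272
grip_force: 88.1
```

Run:
```python
from h import *
s=st()
w=ctrl.capture("wrist");save(w,"w3.png");a=ctrl.capture("scene");b=ctrl.capture("top")
m=Ro.from_quat(np.roll(s["ee_rot"],-1)).as_matrix()
for n,c in(("w",w),("s",a),("b",b)):
  for q,z in(("hook_tip",s["eef_pos"][2]-12),("tote_lip",101),("ledge_edge",16),("rail_edge",126)):
    for x in ctrl.landmark_of(q,c)[:1]:
      X=onz(x["point"],c,z);print(n,q,np.round(x["point"]),round(x["score"],2),inv(X).round(),"tool",(m.T@(X-s["eef_pos"])).round(1))
```

```text
t 13.55 world [ 546.4 -296.8  171.8] rack [-442.5  -95.2  171.8] yaw 79.5 tilt -0.0 zax [ 0. -0. -1.] F [-0.82 -0.13 -2.29] w 0.272 gf 88.1
s hook_tip [286. 155.] 0.57 [-229.  -95.  160.] tool [2.139e+02 2.000e-01 1.200e+01]
s ledge_edge [310. 206.] 0.62 [-119.  -11.   16.] tool [323.7 -83.8 155.7]
s rail_edge [308. 224.] 0.88 [  2.  -9. 126.] tool [444.4 -84.7  45.7]
b hook_tip [362. 158.] 0.72 [-230.  -96.  160.] tool [212.7   1.2  12. ]
b tote_lip [256. 170.] 0.89 [ 97.  -3. 101.] tool [539.3 -90.8  70.7]
b ledge_edge [315. 188.] 0.8 [-101.    9.   16.] tool [ 342.  -103.1  155.7]
b rail_edge [283. 176.] 0.88 [  6.   1. 126.] tool [448.3 -95.4  45.7]
```

View pics/w3.png

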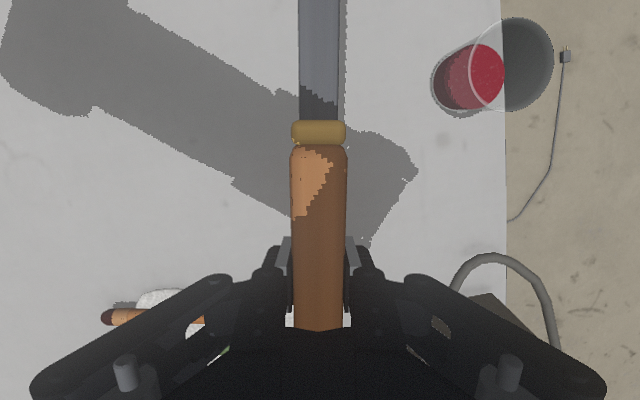

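The hook is held straight with about 88 N grip and 24 mm opening. Next I'll bring it in front of the rack and tilt it.

>>> send_rows(
  targets=[
    [1,0.0465,-0.024,0,0,0,0],
    [1,0.0465,-0.024,0,0,0,0],
    [1,0.0465,-0.024,0,0,0,0],
    [1,0.0465,-0.023,0,0,0,0],
    [1,0,0,0,0,0.131,0],
    [1,0,0,0,0,0.131,0],
    [1,-0.0115,0,0.0425,0,0,0],
    [1,-0.0115,0,0.0425,0,0,0],
    [1,0,0,0,0,0,0],
    [1,0,0,0,0,0,0],
  ],
)

```text
time_s: 15.55
eef_pos: [488.1, -97.2, 84.9]
ee_rot: [-0.082, 0.763, 0.633, 0.101]
force: [0.1, 0.5, -0.7]
grip_width: 0.266
grip_force: 88.6
```

Run:
```python
from h import *
s=st()
w=ctrl.capture("wrist");save(w,"w4.png");a=ctrl.capture("scene");b=ctrl.capture("top")
m=Ro.from_quat(np.roll(s["ee_rot"],-1)).as_matrix()
print("expected tip", inv(s["eef_pos"]+m@[222.5,0,12.4]).round())
tip=(s["eef_pos"]+m@[222.5,0,12.4])
for n,c in(("w",w),("s",a),("b",b)):
  for q,z in(("hook_tip",tip[2]),("tote_lip",101),("ledge_edge",16),("rail_edge",126),("bar_end",41),("bar_pivot",41)):
    for x in ctrl.landmark_of(q,c)[:1]:
      X=onz(x["point"],c,z);print(n,q,np.round(x["point"]),round(x["score"],2),inv(X).round(),"tool",(m.T@(X-s["eef_pos"])).round(1))
```

```text
t 15.55 world [488.1 -97.2  84.9] rack [-257.    -1.1   84.9] yaw 79.4 tilt 15.0 zax [ 0.05   0.253 -0.966] F [ 0.1   0.53 -0.75] w 0.266 gf 88.6
expected tip [-39.  -1. 130.]
w bar_end [187.   7.] 0.91 [-90.  92.  41.] tool [150.  -93.2  85.3]
w bar_pivot [447.  11.] 0.8 [-93. -95.  41.] tool [146.9  94.2  84.9]
s hook_tip [312. 210.] 0.9 [-45.  -1. 130.] tool [ 2.163e+02 -1.000e-01  1.080e+01]
s tote_lip [309. 253.] 0.86 [ 85.  -2. 101.] tool [334.8   1.3  72.8]
s ledge_edge [282. 210.] 0.43 [ -99. -106.   16.] tool [134.4 104.8 107.5]
s rail_edge [310. 224.] 0.85 [  3.  -4. 126.] tool [261.9   2.8  27.4]
s bar_end [341. 210.] 0.6 [-96.  92.  41.] tool [144.6 -93.5  83.8]
s bar_pivot [286. 207.] 0.94 [-97. -92.  41.] tool [143.3  91.1  83.9]
b hook_tip [300. 178.] 0.84 [-50.  -2. 130.] tool [212.    0.8   9.6]
b tote_lip [257. 174.] 0.93 [ 91.   7. 101.] tool [340.8  -8.1  74.4]
b ledge_edge [317. 184.] 0.74 [-105.   -8.   16.] tool [128.7   6.6 105.7]
b rail_edge [283. 174.] 0.92 [  7.  -3. 126.] tool [265.4   2.1  28.4]
b bar_end [309. 213.] 0.72 [-98.  96.  41.] tool [142.3 -96.6  83.2]
b bar_pivot [318. 158.] 0.76 [-93. -91.  41.] tool [146.7  90.2  84.8]
```

View pics/w4.png

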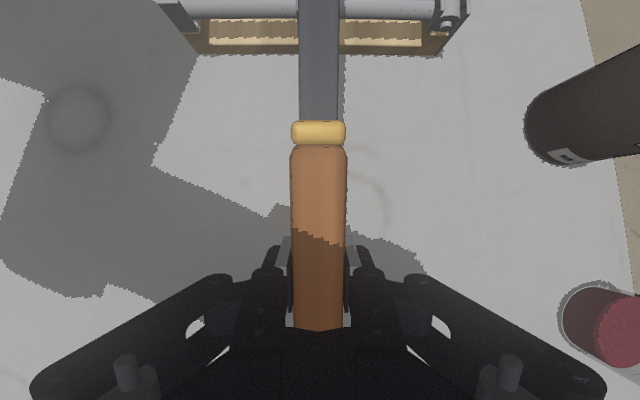

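Run:
```python
from h import *
s=st();w=ctrl.capture("wrist")
m=Ro.from_quat(np.roll(s["ee_rot"],-1)).as_matrix()
for r,zt in((121,-31.6),(121,-28),(145,-31.6),(330,-31.6)):
  o,v=ray((318,r),w);o=m.T@(o-s["eef_pos"]);v=m.T@v;k=(zt-o[2])/v[2];print(r,zt,(o+k*v).round(1))
```

```text
t 16.6 world [487.2 -96.7  83.2] rack [-2.567e+02 -2.000e-01  8.320e+01] yaw 79.4 tilt 15.0 zax [ 0.048  0.255 -0.966] F [-0.4  -0.62 -1.43] w 0.264 gf 88.6
121 -31.6 [ 67.7   1.  -31.6]
121 -28 [ 67.8   1.  -28. ]
145 -31.6 [ 58.8   1.  -31.6]
330 -31.6 [-25.8   0.9 -31.6]
```

>>> send_rows(
  targets=[
    [1,-0.0055,0,0.021,0,0,0],
    [1,-0.0055,0,0.021,0,0,0],
    [1,0.022,0,0.006,0,0,0],
    [1,0.022,0,0.006,0,0,0],
    [1,0.017,0,0,0,0,0],
    [1,0.017,0,0,0,0,0],
    [1,0.017,0,0,0,0,0],
    [1,0,0,0,0,0,0],
    [1,0,0,0,0,0,0],
    [1,0,0,0,0,0,0],
  ],
)

```text
time_s: 17.9
eef_pos: [504.7, -3.7, 52.7]
ee_rot: [-0.083, 0.763, 0.633, 0.1]
force: [0.2, -0.5, -2.3]
grip_width: 0.264
grip_force: 88.6
```

Run:
```python
from h import *
s=st();a=ctrl.capture("scene");b=ctrl.capture("top")
m=Ro.from_quat(np.roll(s["ee_rot"],-1)).as_matrix();tip=(s["eef_pos"]+m@[222.5,0,12.4]);print(inv(tip).round(1))
for n,c in(("s",a),("b",b)):
  for q,z in(("hook_tip",tip[2]),("tote_lip",101)):
    for x in ctrl.landmark_of(q,c)[:1]:
      X=onz(x["point"],c,z);print(n,q,np.round(x["point"]),round(x["score"],2),inv(X).round())
cv2.imwrite('pics/s3.png',cv2.resize(np.hstack([a['img'][150:310,230:390],b['img'][110:270,210:370]])[:,:,::-1],None,fx=2.5,fy=2.5,interpolation=cv2.INTER_CUBIC))
```

```text
t 17.9 world [504.7  -3.7  52.7] rack [-162.1   -0.2   52.7] yaw 79.4 tilt 15.0 zax [ 0.048  0.255 -0.966] F [ 0.17 -0.53 -2.29] w 0.264 gf 88.6
[56.1 -0.3 98.3]
s hook_tip [310. 242.] 0.78 [51. -2. 98.]
s tote_lip [307. 252.] 0.9 [ 82.  -8. 101.]
b hook_tip [270. 173.] 0.57 [50. -4. 98.]
b tote_lip [260. 170.] 0.68 [ 85.  -7. 101.]
```

View pics/s3.png

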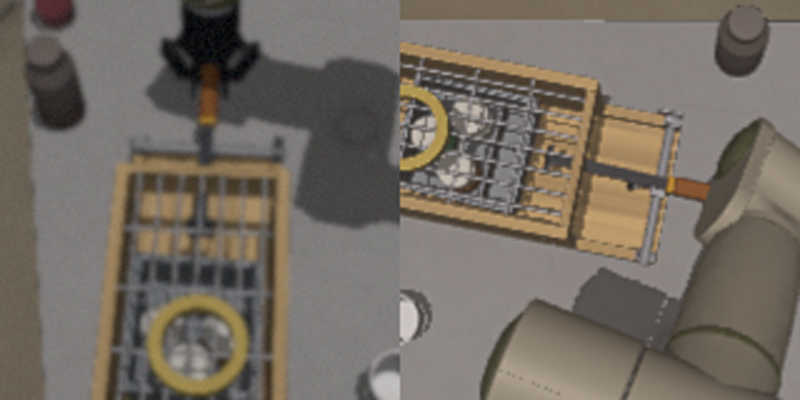

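Both views show the shank passing under the rail, with the tip about 33 mm short of the tote's lip and no contact force. Next I'll advance over the lip.

>>> send_rows(
  targets=[
    [1,0.012,0,-0.001,0,0,0],
    [1,0.014,0,0,0,0,0],
    [1,0.014,0,0,0,0,0],
    [1,0.013,0,0,0,0,0],
    [1,0,0,0,0,0,0],
    [1,0,0,0,0,0,0],
    [1,0,0,0,0,0,0],
    [1,0,0,0,0,0,0],
    [1,0,0,0,0,0,0],
    [1,0,0,0,0,0,0],
  ],
)

```text
time_s: 19.45
eef_pos: [514.1, 46.7, 67.5]
ee_rot: [-0.083, 0.763, 0.633, 0.1]
force: [-0.7, -0.0, -1.1]
grip_width: 0.267
grip_force: 88.6
```

Run:
```python
from h import *
s=st();a=ctrl.capture("scene");b=ctrl.capture("top")
m=Ro.from_quat(np.roll(s["ee_rot"],-1)).as_matrix();tip=(s["eef_pos"]+m@[222.5,0,12.4]);print(inv(tip).round(1))
for n,c in(("s",a),("b",b)):
  for q,z in(("hook_tip",tip[2]),("tote_lip",101)):
    for x in ctrl.landmark_of(q,c)[:1]:
      X=onz(x["point"],c,z);print(n,q,np.round(x["point"]),round(x["score"],2),inv(X).round())
cv2.imwrite('pics/s4.png',cv2.resize(np.hstack([a['img'][190:290,260:360],b['img'][130:230,210:310]])[:,:,::-1],None,fx=4,fy=4,interpolation=cv2.INTER_CUBIC))
```

```text
t 19.45 world [514.1  46.7  67.5] rack [-1.108e+02 -1.000e-01  6.750e+01] yaw 79.4 tilt 15.0 zax [ 0.048  0.255 -0.966] F [-0.67 -0.02 -1.13] w 0.267 gf 88.6
[ 1.074e+02 -1.000e-01  1.132e+02]
s hook_tip [312. 258.] 0.67 [107.   6. 113.]
s tote_lip [308. 251.] 0.94 [ 80.  -7. 101.]
b hook_tip [215. 240.] 0.69 [178. 240. 113.]
b tote_lip [257. 170.] 0.88 [ 95.  -5. 101.]
```

View pics/s4.png

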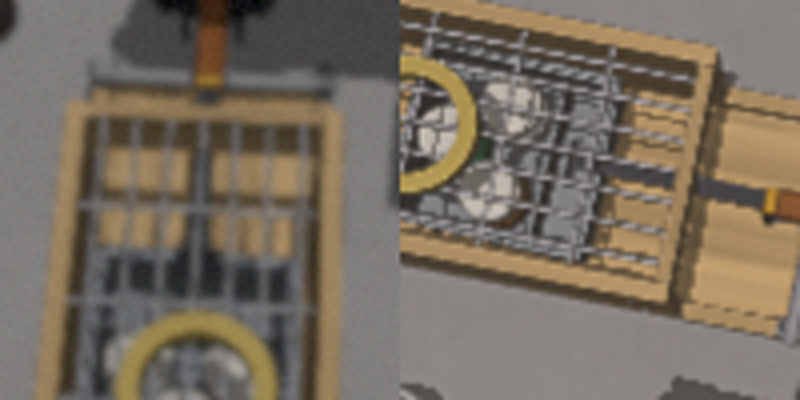

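The tip is over the empty compartment between the front wall and the divider, with no contact. I'll level and lower it behind the lip.

>>> send_rows(
  targets=[
    [1,0.002,0,-0.008,0,-0.087,0],
    [1,0.0015,0,-0.0085,0,-0.087,0],
    [1,0.0005,0,-0.0085,0,-0.088,0],
    [1,0,0,0,0,0,0],
    [1,0,0,0,0,0,0],
    [1,0,0,0,0,0,0],
    [1,0,0,0,0,0,0],
    [1,0,0,0,0,0,0],
    [1,0,0,0,0,0,0],
    [1,0,0,0,0,0,0],
  ],
)

```text
time_s: 21.0
eef_pos: [514.0, 46.4, 92.9]
ee_rot: [-0.0, 0.769, 0.639, 0.0]
force: [0.2, 1.1, -0.7]
grip_width: 0.267
grip_force: 88.6
```

```bash
python3 -c "
from h import *
s=st();print(s['wrist_torque'])"
```

```text
t 21.0 world [514.   46.4  92.9] rack [-1.111e+02 -1.000e-01  9.290e+01] yaw 79.4 tilt 0.0 zax [-0.  0. -1.] F [ 0.21  1.07 -0.67] w 0.267 gf 88.6
[0.00036287 0.02899728 0.00436807]
```

>>> send_rows(
  targets=[
    [1,-0.008,0,0,0,0,0],
    [1,-0.008,0,0,0,0,0],
    [1,-0.008,0,0,0,0,0],
    [1,-0.012,0,0,0,0,0],
    [1,-0.014,0,0,0,0,0],
    [1,-0.014,0,0,0,0,0],
    [1,-0.014,0,0,0,0,0],
    [1,-0.014,0,0,0,0,0],
    [1,-0.014,0,0,0,0,0],
    [1,-0.006,0,0,0,0,0],
  ],
)

```text
time_s: 22.25
eef_pos: [493.2, -64.6, 92.9]
ee_rot: [-0.0, 0.77, 0.638, -0.0]
force: [1.2, 4.4, -1.6]
grip_width: 0.268
grip_force: 88.5
```

Run:
```python
from h import *
s=st();print(s["wrist_torque"]);a=ctrl.capture("scene");b=ctrl.capture("top")
for n,c in(("s",a),("b",b)):
  for q,z in(("tote_lip",101),("tote",16),("hook_tip",80)):
    for x in ctrl.landmark_of(q,c)[:1]:
      X=onz(x["point"],c,z);print(n,q,np.round(x["point"]),round(x["score"],2),inv(X).round())
cv2.imwrite('pics/s5.png',cv2.resize(np.hstack([a['img'][190:290,260:360],b['img'][130:230,230:330]])[:,:,::-1],None,fx=4,fy=4,interpolation=cv2.INTER_CUBIC))
```

```text
t 22.25 world [493.2 -64.6  92.9] rack [-2.24e+02 -1.00e-01  9.29e+01] yaw 79.4 tilt 0.0 zax [-0.  0. -1.] F [ 1.16  4.39 -1.6 ] w 0.268 gf 88.5
[ 0.52185094 -0.02662203 -0.00666057]
s tote_lip [313. 225.] 0.6 [ -8.   5. 101.]
s tote [311. 260.] 0.83 [77.  0. 16.]
s hook_tip [312. 231.] 0.54 [ 3.  1. 80.]
b tote_lip [286. 176.] 0.91 [ -2.  -3. 101.]
b tote [266. 175.] 0.81 [71. -4. 16.]
b hook_tip [288. 179.] 0.73 [-9.  1. 80.]
```

View pics/s5.png

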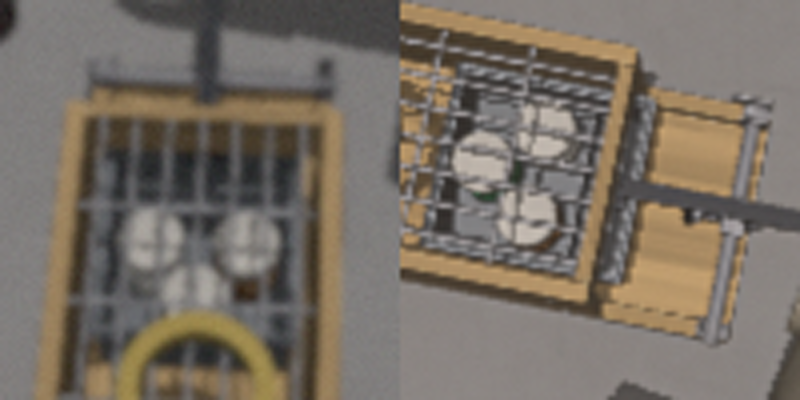

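The tote followed the hook, its lip is about at the rail, and the sliding force is about 4.5 N. The rubber foot shows at (302,183) in the top view. I'll continue slowly.

>>> send_rows(
  targets=[
    [1,-0.004,0,0,0,0,0],
    [1,-0.004,0,0,0,0,0],
    [1,-0.004,0,0,0,0,0],
    [1,-0.004,0,0,0,0,0],
    [1,-0.004,0,0,0,0,0],
    [1,-0.003,0,0,0,0,0],
    [1,-0.003,0,0,0,0,0],
    [1,-0.002,0,0,0,0,0],
    [1,-0.001,0,0,0,0,0],
    [1,-0.001,0,0,0,0,0],
  ],
)

```text
time_s: 23.9
eef_pos: [487.9, -93.2, 92.9]
ee_rot: [-0.0, 0.769, 0.639, 0.0]
force: [0.5, 3.4, -1.1]
grip_width: 0.269
grip_force: 88.5
```

Run:
```python
from h import *
s=st();b=ctrl.capture("top")
print("foot",inv(onz((301.3,182.7),b,41)).round(1))
for q,z in(("tote_lip",101),("ledge_edge",16),("bar_pivot",41)):
  for x in ctrl.landmark_of(q,b)[:1]: print(q,inv(onz(x["point"],b,z)).round(1))
F=[]
for i in range(4): ctrl.capture("top");F.append(ctrl.sense()["force"])
F=np.mean(F,0);print("Fx rack",F@[.184,.983,0],F)
```

```text
t 23.9 world [487.9 -93.2  92.9] rack [-2.531e+02 -2.000e-01  9.290e+01] yaw 79.4 tilt 0.0 zax [ 0.  0. -1.] F [ 0.47  3.39 -1.13] w 0.269 gf 88.5
foot [-52.6   1.3  41. ]
tote_lip [-48.1 -12.8 101. ]
ledge_edge [-109.5    1.6   16. ]
bar_pivot [-94.4 -89.   41. ]
Fx rack 1.5512741626382036 [-0.37548436  1.64838585 -1.80283619]
```

>>> send_rows(
  targets=[
    [1,-0.001,0,0,0,0,0],
    [1,-0.001,0,0,0,0,0],
    [1,-0.001,0,0,0,0,0],
    [1,-0.001,0,0,0,0,0],
    [1,-0.001,0,0,0,0,0],
    [1,-0.001,0,0,0,0,0],
    [1,-0.001,0,0,0,0,0],
    [1,-0.001,0,0,0,0,0],
    [1,-0.001,0,0,0,0,0],
    [1,-0.001,0,0,0,0,0],
  ],
)

```text
time_s: 25.55
eef_pos: [486.1, -103.0, 92.9]
ee_rot: [0.0, 0.769, 0.639, 0.0]
force: [0.4, 4.0, -1.4]
grip_width: 0.268
grip_force: 88.5
```

>>> send_rows(
  targets=[
    [1,-0.0005,0,0,0,0,0],
    [1,-0.0005,0,0,0,0,0],
    [1,-0.0005,0,0,0,0,0],
    [1,-0.0005,0,0,0,0,0],
    [1,0,0,0,0,0,0],
    [1,0,0,0,0,0,0],
    [1,0,0,0,0,0,0],
    [1,0,0,0,0,0,0],
    [1,0,0,0,0,0,0],
    [1,0,0,0,0,0,0],
  ],
)

```text
time_s: 26.8
eef_pos: [485.7, -105.0, 92.9]
ee_rot: [0.0, 0.769, 0.639, -0.0]
force: [0.5, 1.2, -1.2]
grip_width: 0.267
grip_force: 88.5
```

```bash
cat >> h.py <<'E'
def fx(n=4):
    F=[]
    for i in range(n): c=ctrl.capture("top");s=ctrl.sense();F.append(np.r_[s["force"],s["wrist_torque"]])
    F=np.mean(F,0);print("Fx rack",round(F[:3]@[.184,.983,0],2),F.round(2));return c
E
python3 - <<'E'
from h import *
s=st();b=fx()
for q,z in(("tote_lip",101),("bar_pivot",41)):
  for x in ctrl.landmark_of(q,b)[:1]: print(q,inv(onz(x["point"],b,z)).round(1))
E
```

```text
t 26.8 world [ 485.7 -105.    92.9] rack [-2.651e+02 -2.000e-01  9.290e+01] yaw 79.4 tilt -0.0 zax [-0. -0. -1.] F [ 0.51  1.16 -1.24] w 0.267 gf 88.5
Fx rack 1.1 [ 0.06  1.11 -1.63  0.22 -0.04  0.02]
tote_lip [-49.1  -4.1 101. ]
bar_pivot [ -92.6 -100.6   41. ]
```

>>> send_rows(
  targets=[
    [1,0,0,0,0,0,0],
    [1,0,0,0,0,0,0],
    [1,0,0,0,0,0,0],
    [1,0,0,0,0,0,0],
    [1,0,0,0,0,0,0],
    [1,0,0,0,0,0,0],
    [1,-0.001,0,0,0,0,0],
    [1,-0.001,0,0,0,0,0],
    [1,-0.001,0,0,0,0,0],
    [1,-0.001,0,0,0,0,0],
  ],
)

```text
time_s: 28.35
eef_pos: [484.9, -108.4, 92.8]
ee_rot: [-0.001, 0.769, 0.639, 0.0]
force: [0.2, 6.0, -2.6]
grip_width: 0.262
grip_force: 88.5
```

```bash
python3 -c "
from h import *
st();fx(2)"
```

```text
t 28.35 world [ 484.9 -108.4   92.8] rack [-268.6    0.    92.8] yaw 79.4 tilt 0.1 zax [-0.     0.001 -1.   ] F [ 0.16  5.99 -2.59] w 0.262 gf 88.5
Fx rack 6.26 [ 1.07  6.17 -2.21  0.85 -0.17 -0.06]
```

>>> send_rows(
  targets=[
    [1,-0.0005,0,0,0,0,0],
    [1,0,0,0,0,0,0],
    [1,0,0,0,0,0,0],
    [1,0,0,0,0,0,0],
    [1,0,0,0,0,0,0],
    [1,0,0,0,0,0,0],
    [1,0,0,0,0,0,0],
    [1,0,0,0,0,0,0],
    [1,0,0,0,0,0,0],
    [1,0,0,0,0,0,0],
  ],
)

```text
time_s: 29.7
eef_pos: [484.8, -108.8, 92.8]
ee_rot: [-0.001, 0.769, 0.639, 0.0]
force: [0.9, 6.7, -2.3]
grip_width: 0.266
grip_force: 88.4
```

```bash
python3 -c "
from h import *
st();fx(4)"
```

```text
t 29.7 world [ 484.8 -108.8   92.8] rack [-269.     0.    92.8] yaw 79.4 tilt 0.1 zax [-0.     0.001 -1.   ] F [ 0.94  6.69 -2.32] w 0.266 gf 88.4
Fx rack 6.99 [ 1.55  6.82 -1.88  0.98 -0.25 -0.07]
```

The held force is steady at 7 N along the pull axis, so the rubber is compressed and the bar is not overloaded. I'll unload gently and lift the hook out; the lip is now outside the rail.

>>> send_rows(
  targets=[
    [1,0.001,0,0,0,0,0],
    [1,0.001,0,0,0,0,0],
    [1,0.001,0,0,0,0,0],
    [1,0.002,0,0,0,0,0],
    [1,0.003,0,0,0,0,0],
    [1,0.004,0,0,0,0,0],
    [1,0.002,0,0,0,0,0],
    [1,0,0,0,0,0,0],
    [1,0,0,0,0,0,0],
    [1,0,0,0,0,0,0],
  ],
)

```text
time_s: 31.15
eef_pos: [487.5, -95.7, 92.9]
ee_rot: [-0.0, 0.769, 0.639, 0.0]
force: [0.1, 0.3, -2.3]
grip_width: 0.262
grip_force: 88.5
```

Run:
```python
from h import *
st();b=fx(3)
for q,z in(("tote_lip",101),("bar_pivot",41)):
  for x in ctrl.landmark_of(q,b)[:1]: print(q,inv(onz(x["point"],b,z)).round(1))
```

```text
t 31.15 world [487.5 -95.7  92.9] rack [-2.556e+02 -2.000e-01  9.290e+01] yaw 79.4 tilt 0.0 zax [-0.  0. -1.] F [ 0.09  0.32 -2.33] w 0.262 gf 88.5
Fx rack 0.1 [-0.08  0.12 -0.86 -0.    0.03 -0.03]
tote_lip [-43.8  -4.4 101. ]
bar_pivot [-161.  -205.9   41. ]
```

Free in the compartment, so I'll lift up and out and carry it to the bench.

>>> send_rows(
  targets=[
    [1,0,0,-0.01,0,0,0],
    [1,0,0,-0.02,0,0,0],
    [1,0,0,-0.02,0,0,0],
    [1,0,0,-0.02,0,0,0],
    [1,0,0,0,0,0,0],
    [1,-0.03,0,0,0,0,0],
    [1,-0.05,0.02,0,0,0,0],
    [1,-0.05,0.03,0,0,0,0],
    [1,-0.025,0.03,0,0,0,0],
    [1,0,0,0,0,0,0],
  ],
)

```text
time_s: 32.65
eef_pos: [537.8, -264.4, 161.3]
ee_rot: [-0.001, 0.77, 0.638, -0.0]
force: [-0.2, 0.8, -1.7]
grip_width: 0.269
grip_force: 88.9
```

>>> send_rows(
  targets=[
    [1,0,0,0.04,0,0,0],
    [1,0,0,0.04,0,0,0],
    [1,0,0,0.03,0,0,0],
    [1,0,0,0.02,0,0,0],
    [1,0,0,0.01,0,0,0],
    [1,0,0,0.006,0,0,0],
    [1,0,0,0.002,0,0,0],
    [1,0,0,0,0,0,0],
    [1,0,0,0,0,0,0],
    [1,0,0,0,0,0,0],
  ],
)

```text
time_s: 33.9
eef_pos: [537.7, -262.8, 15.2]
ee_rot: [0.0, 0.769, 0.639, 0.0]
force: [0.3, 0.8, -1.4]
grip_width: 0.268
grip_force: 88.9
```

Run:
```python
from h import *
st();b=fx(2)
for q,z in(("tote_lip",101),("hook_tip",0)):
  for x in ctrl.landmark_of(q,b)[:1]: print(q,inv(onz(x["point"],b,z)).round(1))
```

```text
t 33.9 world [ 537.7 -262.8   15.2] rack [-410.6  -80.4   15.2] yaw 79.4 tilt -0.0 zax [ 0. -0. -1.] F [ 0.34  0.78 -1.43] w 0.268 gf 88.9
Fx rack 0.48 [ 0.    0.48 -1.44 -0.04  0.03  0.02]
tote_lip [-51.2  -1.8 101. ]
hook_tip [-180.   -81.1    0. ]
```

>>> send_rows(
  targets=[
    [1,0,0,0.001,0,0,0],
    [1,0,0,0.0015,0,0,0],
    [1,0,0,0,0,0,0],
    [0.3,0,0,0,0,0,0],
    [0.2,0,0,0,0,0,0],
    [-0.2,0,0,0,0,0,0],
    [-0.3,0,0,0,0,0,0],
    [-0.3,0,0,0,0,0,0],
    [-0.3,0,0,-0.02,0,0,0],
    [-0.3,0,0,-0.03,0,0,0],
  ],
)

```text
time_s: 35.35
eef_pos: [537.1, -262.4, 62.3]
ee_rot: [-0.001, 0.769, 0.639, -0.0]
force: [0.4, -0.1, -0.4]
grip_width: 0.648
grip_force: 0.0
```

>>> send_rows(
  targets=[
    [-0.3,0,0,-0.05,0,0,0],
    [-0.3,0,0,-0.05,0,0,0],
    [-0.3,0,0,-0.05,0,0,0],
    [-0.3,-0.03,-0.04,0,0,0,0],
    [-0.3,-0.03,-0.05,0,0,0,0],
    [-0.3,-0.03,-0.05,0,0,0,0],
    [-0.3,-0.03,-0.05,0,0,0,0],
    [-0.3,0,0,0,0,0,0],
    [-0.3,0,0,0,0,0,0],
    [-0.3,0,0,0,0,0,0],
  ],
)

```text
time_s: 36.6
eef_pos: [329.6, -345.2, 212.3]
ee_rot: [-0.0, 0.769, 0.639, 0.0]
force: [0.5, 0.9, 0.2]
grip_width: 0.648
grip_force: 0.0
```

Run:
```python
from h import *
st();a=ctrl.capture("scene");b=ctrl.capture("top")
for n,c in(("s",a),("b",b)):
  for q,z in(("tote_lip",101),("tote",16),("hook_tip",0),("hook_grip",31),("bar_end",41),("bar_pivot",41)):
    for x in ctrl.landmark_of(q,c)[:1]: print(n,q,round(x["score"],2),inv(onz(x["point"],c,z)).round(1))
cv2.imwrite('pics/s6.png',cv2.resize(np.hstack([a['img'][110:270,230:370],b['img'][100:260,240:430]])[:,:,::-1],None,fx=2.4,fy=2.4,interpolation=cv2.INTER_CUBIC))
```

```text
t 36.6 world [ 329.6 -345.2  212.3] rack [-530.   108.9  212.3] yaw 79.5 tilt 0.0 zax [ 0.  0. -1.] F [0.47 0.89 0.19] w 0.648 gf 0.0
s tote_lip 0.56 [-54.9   1.9 101. ]
s tote 0.71 [36.6 -1.6 16. ]
s hook_tip 0.73 [-203.8  -84.9    0. ]
s hook_grip 0.56 [-415.9  -83.5   31. ]
s bar_end 0.72 [-91.2  84.4  41. ]
s bar_pivot 0.84 [-101.9  -99.1   41. ]
b tote_lip 0.96 [-51.2  -5.1 101. ]
b tote 0.85 [21.5 -8.9 16. ]
b hook_tip 0.95 [-182.8  -86.7    0. ]
b hook_grip 0.72 [-96.  -89.1  31. ]
b bar_end 0.84 [-83.2  90.5  41. ]
b bar_pivot 0.78 [-93.9 -95.6  41. ]
```

View pics/s6.png

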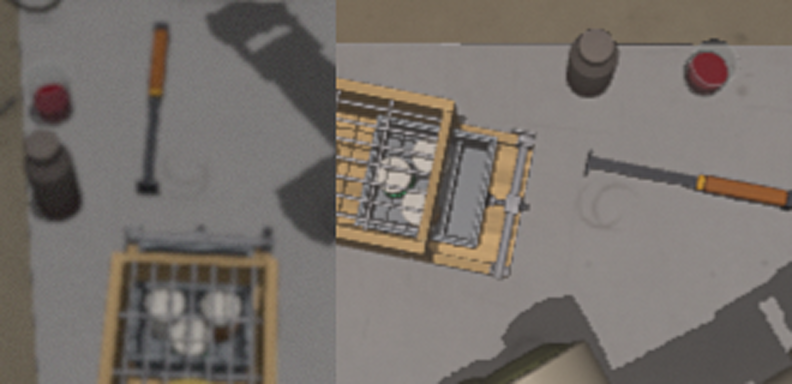

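The tote's front sits at the screw foot, the bar is level in its catch, the hook lies on the bench clear of the rack, and the bystanders are undisturbed. I'm handing in.

```bash
python3 -c "
from rig import ctrl
print(ctrl.finish_job())"
```

```text
the job is handed in; nothing more can be done
None
```

I handed the job in at about 37 s (no verdict came back): the bar is level in its catch, the tote was drawn against the rubber foot with about 7 N of pull and left there, the hook is back on the bench about 70 mm clear of the rack, and the bottle, beaker and cup were not touched.

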